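Find the loose cover plate of the desk cable channel and seat it

TASK

One of the four blank cover plates in the desk's cable channel was never pressed home on its stud. With the fingertips, press lightly on one end of the plates, one after another, until you find the plate that rocks; then press that plate down in its middle until it is fully home and sits level and firm. Only press: do not lift or pry any plate out, and leave the pen pot, the mouse and the tin where they are.

Things in the scene. Friction and masses are not known exactly. Their poses are not given: they have to be found in the camera images.
- channel: fixed aluminium cable channel on the desk, 120 mm wide (x axis), 340 mm long (y axis), rails and end caps 47 to 49 mm high; origin on the desk under its centre. At x = 0, y = -125, -75, -25, 25, 75, 125 mm it holds, in any order, four blank cover plates, a power outlet and a data outlet (same white outline, with a round socket or two jacks; nothing to do there). Tops are 55 to 60 mm above the desk
- cover_1: blank white plastic cover plate, like cover_2 to cover_4: flat, 100 mm long (x axis, across the channel, -x end nearest the robot), 46 mm wide (y axis, along it), skirt 11 mm deep; origin at the centre of the flat top face, z up. Plates and outlets lie 4 mm apart. Top 55 to 58 mm above the desk: their frames stand unevenly, so neither height nor look tells which plate is loose; any may be
- cover_2: plate like cover_1 (100 x 46 mm, origin at the centre of the top). A sound plate is rigid and does not give. The loose one lies level on a stud (12 mm along x) under its middle: a press under 1 N near either end tips it about 0.12 rad about its y axis until that end, 5 mm lower, meets its ledge (a fingertip 38 mm out sinks 2 to 4 mm, by its breadth); let go, it drops back level
- cover_3: plate like cover_1 (100 x 46 mm, origin at the centre of the top). The loose plate goes home when pushed straight down over its middle (within 5 mm) with about 13 N: the stud yields, the plate comes down 5 mm, stops level on its two end ledges and stays. It needs no aligning: its skirt keeps it within 2 mm sideways
- cover_4: plate like cover_1 (100 x 46 mm, origin at the centre of the top). Hard pressing (over about 20 N) near an end can also begin to force the loose plate down crookedly, so test lightly, and 35 to 40 mm from the middle
- pen_pot: loose white pot of pens, 84 mm across, 100 mm high, pens to 155 mm; origin under its centre. It stands beside one end of the channel. Leave it.
- mouse: loose black computer mouse, 106 by 62 by 33 mm, origin under its centre. Leave it.
- tin: loose red tin box, 77 by 112 by 51 mm, origin under its centre. Leave it.

How it is judged:
By the outcome, as a careful person would: the job done as asked, in the order asked, and still so for the second after the job is handed in, with the robot touching nothing.
It also fails if it takes over 51 s, if anything falls off the work surface, if the arm or the gripper's body presses on something with over 40 N, if the wrist force passes 120 N, or if a joint passes its speed limit or range.

ROBOT

A 7-joint arm with a two-finger parallel gripper is mounted at the origin on the work surface. World frame = base frame: x ahead of the robot, y to its left, z up, the work surface at z = 0. Lengths are in mm, angles in degrees, forces in N, time in s.
With the tool pointing down it reaches from about 350 to 900 mm from the base axis. Payload 7.2 kg.
Tool frame: the origin (TCP) lies at the centre of the arm's flange, where the gripper is bolted on; the fingertips stand 173 mm ahead of it and the grasp point (between the pads) lies 155 mm ahead of it; z points along the fingers, x is the direction in which the jaws open and shut, and the axes are right-handed (so a half turn about z gives the same grasp; the last joint's range is limited). The gripper opens to 85 mm and grips with 20 to 120 N. Pads are 22 mm wide; open, the fingers measure 114 mm over their backs; the gripper's body (76 mm by 85 mm) begins 54 mm behind the grasp point. The pads swing forward as they close: fully open they stand 13 mm farther back than shut.
Start: joints at [59.519, 23.554, -0.728, 91.456, 0.321, 64.991, -4.71], TCP at [279.58, -558.979, 404.697] pointing down, gripper open.
Joint ranges: [-169.25, 169.25], [-16.82, 113.86], [-84.01, 82.57], [7.8, 145.47], [-59.2, 239.2], [7.22, 106.19], [-163.78, 163.78]. Speed limits (degrees/s): [136.94, 136.94, 172.46, 172.46, 180, 180, 180].

INTERFACE

Orientations are given as a 3x3 rotation matrix whose columns are the frame's x, y, z axes.
In Python, from cell import ctrl gives the robot as it stands.
- The arm moves only by the tool drive_tool, never from a script. Its argument "moves" is a list of rows, each a list of 3 entries, a list of its own where there are three numbers: the opening, from -1 (shut) to 1 (fully open), then the shift along the tool's x, y, z in cm, then the turn about the tool's z in degrees. In form: [[claw, [x, y, z], spin], ...]. A call has 1 to 20 rows; each row is the pose to reach, as a shift and turn from the pose measured when the call began, along the tool's axes at that moment; what a row does not reach only later rows make up. A row lasts 1/8 s, in which the tool goes at most 62.5 mm and 10.7 degrees, less where a joint would pass 70% of its speed; a pose out of reach is approached as far as the arm can. A call with a gripper value outside its range is refused whole. The fingers move at their own pace and stop on an object; "squeeze" is the grip in N (left out, the last holds). Time passes only in rows, so rows that repeat a pose let the fingers close. It gives the time, the measured TCP pose, the force and the opening at its end, in the units of the state.
- ctrl.get_state(): the state, without advancing time (a new reading comes with each control period).
- ctrl.capture(name): name is "scene" or "side" or "wrist"; returns a dict with "color" (400x640x3 uint8, blue, green, red), "K" (3x3 intrinsics, pixels), "dist" ([k1, k2, p1, p2, k3] as OpenCV has them; the pictures are not rectified), "T" (4x4, takes a point from camera to world coordinates). Camera axes: x right, y down, z forward; pixel columns grow to the right and rows downward; lengths in mm; the calibration is good to about 2 mm. A picture is of the moment at which its call begins. There is no depth.
- ctrl.sign_off(): hands the job in, once; it reports no verdict.
The state is a dict: "time": time; "joint_pos": joint angles; "joint_vel": joint speeds; "joint_efforts": joint torques, N m; "eef_pos": TCP position; "ee_rot": TCP orientation; "wrist_force": force on the tool from outside, world axes, zero at the start; "ft_torque": the same for the moment, N m; "finger_gap": finger opening in mm.
Only numpy, scipy, OpenCV 4.12 (cv2) and the standard library are available. Lean on these libraries where they do the work, as an engineer would, in place of code of your own. Each camera call takes 0.05 s, during which the arm holds its last target. There are 200 camera calls.

## Working session

There is one attempt and no reset: what is moved stays moved. The work goes in short steps, Python scripts to look and compute and a tool call to move; the robot and the scene stay as the last step left them, time stands still between calls to the robot, and variables do not carry over. Pictures are saved under pics/ and viewed, about 8 in all and at most 12, crops included, and the job is handed in when it is done.

Besides the shell and the picture viewer there is one more tool, called after ">>>" as name(argument=value, ...), one argument or row to a line, values as JSON. drive_tool: Moves the arm, as the interface text tells. Its arguments: {"type":"object","properties":{"moves":{"type":"array"},"squeeze":{"type":"number"}},"required":["moves"]}

```bash
mkdir -p pics; cat > h.py <<'E'
import numpy as np, cv2
from cell import ctrl
def ray(c,uv,z):
    p=cv2.undistortPoints(np.array(uv,float).reshape(-1,1,2),c["K"],np.array(c["dist"])).reshape(-1,2)
    T=np.array(c["T"]);d=np.c_[p,np.ones(len(p))]@T[:3,:3].T;o=T[:3,3]
    return o+d*((z-o[2])/d[:,2])[:,None]
E
python3 - <<'E'
from h import *
import pickle
for n in("scene","side","wrist"):
    c=ctrl.capture(n);c={k:np.array(v) for k,v in c.items()};pickle.dump(c,open(n+".pkl","wb"));cv2.imwrite(f"pics/{n}0.png",c["color"]);print(n,c["T"].round(2).tolist())
s=ctrl.get_state();print(s)
E
```

```text
scene [[0.31, 0.51, -0.8, 1487.56], [0.95, -0.14, 0.27, -258.66], [0.02, -0.85, -0.53, 666.91], [0.0, 0.0, 0.0, 1.0]]
side [[-0.98, -0.13, 0.14, 461.09], [-0.19, 0.59, -0.79, 829.64], [0.02, -0.8, -0.6, 692.32], [0.0, 0.0, 0.0, 1.0]]
wrist [[0.45, -0.85, -0.27, 347.79], [-0.89, -0.43, -0.13, -524.93], [-0.0, 0.3, -0.95, 372.65], [0.0, 0.0, 0.0, 1.0]]
{'time': 0.15, 'joint_pos': array([59.51824353, 23.59000763, -0.72902564, 91.49047448,  0.31998818,
       64.99084745, -4.70882461]), 'joint_vel': array([-0.04684467, -0.06227306, -0.02522174, -0.20646119,  0.0497241 ,
       -0.0532752 , -0.04976902]), 'joint_efforts': array([ 2.03478645e-03, -6.01036692e+01,  6.82913437e-01, -2.99646753e+01,
        1.38979551e-02,  7.79550785e-03, -7.51254197e-05]), 'eef_pos': array([ 279.52180539, -558.83946512,  404.05871407]), 'ee_rot': array([[ 4.47394642e-01, -8.94336444e-01, -5.99301520e-04],
       [-8.94335829e-01, -4.47395038e-01,  1.05075197e-03],
       [-1.20785031e-03,  6.58760218e-05, -9.99999268e-01]]), 'wrist_force': array([-4.83291208e-04, -8.00370502e-01,  9.78371061e-02]), 'ft_torque': array([-0.04218345, -0.02572673, -0.00487677]), 'finger_gap': 85.51230912385324}
```

View pics/scene0.png

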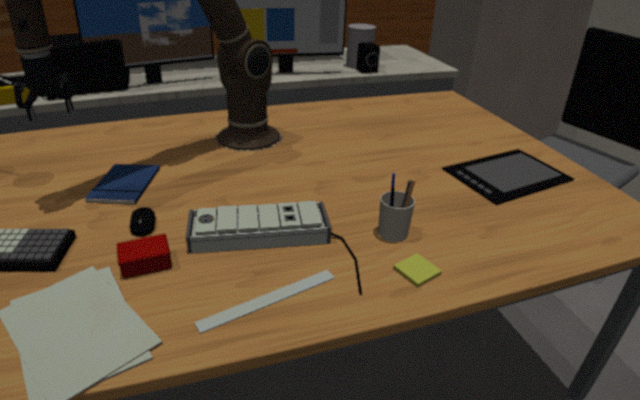

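View pics/side0.png

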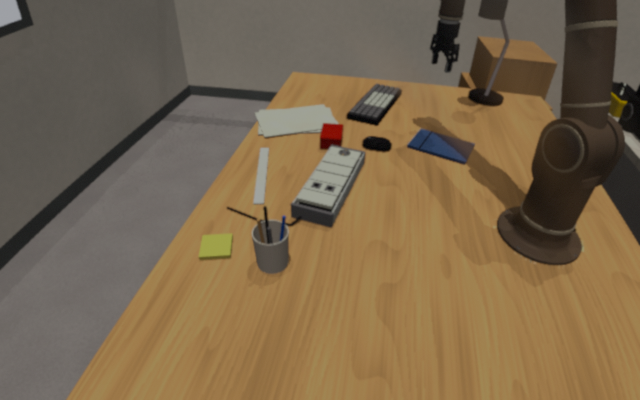

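The scene picture shows the channel spanning about u 188–330, v 203–250. From left to right it holds the power outlet (205,218), plates at 228, 248 and 268, the data outlet (289,213) and a plate at (312,214). The mouse is at (143,221), the tin at (144,254) and the pot at (396,215).

```bash
python3 - <<'E'
from h import *
import pickle
c=pickle.load(open("scene.pkl","rb"));d=pickle.load(open("side.pkl","rb"))
a=cv2.resize(c["color"][190:260,175:345],None,fx=4.6,fy=4.6,interpolation=cv2.INTER_CUBIC)
b=cv2.resize(d["color"][140:225,285:375],None,fx=3.1,fy=3.1,interpolation=cv2.INTER_CUBIC)
o=np.zeros((a.shape[0]+b.shape[0],800,3),np.uint8);o[:a.shape[0],:a.shape[1]]=a;o[a.shape[0]:,:b.shape[1]]=b
cv2.imwrite("pics/crop1.png",np.clip(o*1.4,0,255).astype(np.uint8));print(a.shape,b.shape)
for cc,n,lo,hi in((c,"scene",(180,195),(335,235)),(d,"side",(290,140),(370,205))):
    g=cv2.cvtColor(cc["color"],cv2.COLOR_BGR2HSV);m=((g[...,1]<70)&(g[...,2]>135)).astype(np.uint8)
    k=np.zeros_like(m);k[lo[1]:hi[1],lo[0]:hi[0]]=1;m*=k
    nn,l,st,ce=cv2.connectedComponentsWithStats(m)
    for i in range(1,nn):
        if st[i,4]>60: print(n,st[i],ce[i].round(1),ray(cc,[ce[i]],56.5).round(1))
E
```

```text
(322, 782, 3) (264, 279, 3)
scene [299 201  22  23 392] [309.3 211.8] [[609.1  35.9  56.5]]
scene [279 202  21  24 219] [288.9 213.9] [[604.3 -14.8  56.5]]
scene [217 205  20  24 415] [226.5 216.8] [[ 575.2 -162.6   56.5]]
scene [238 205  20  24 408] [247.4 216.1] [[ 586.1 -113.6   56.5]]
scene [258 204  21  23 397] [268.2 215.2] [[595.7 -64.3  56.5]]
scene [198 208  17   9 114] [206.1 211. ] [[ 536.2 -206.9   56.5]]
scene [194 218  21  14 157] [203.3 226.3] [[ 599.8 -220.8   56.5]]
side [ 293  147   67   58 1731] [328.3 176.6] [[596.7 -66.3  56.5]]
```

View pics/crop1.png

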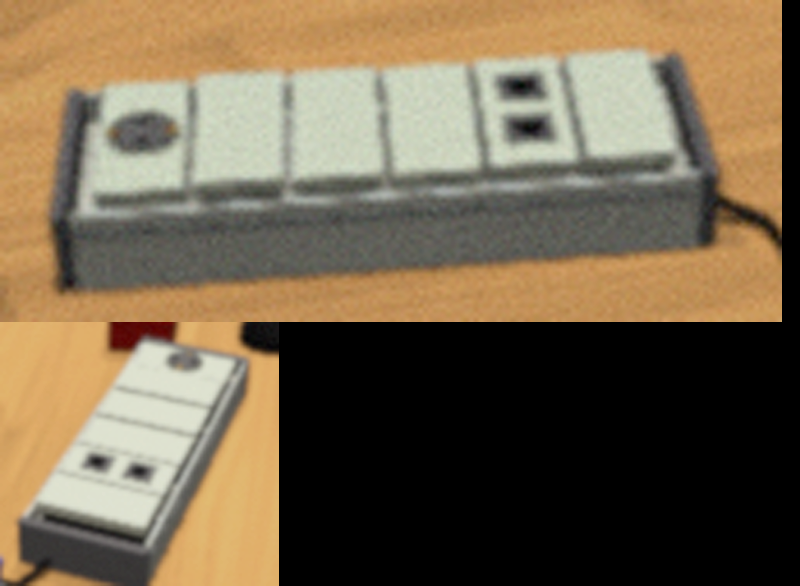

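Covers are in slots −75, −25, +25 and +125, and the channel yaw is about −9.6°. Spacing from slot −75 to +125 comes out at 201 mm, against 200 mm given. I'll move above the channel with the fingers shut.

>>> drive_tool(
  moves=[
    [-1,[-5,-8.5,0],10],
    [-1,[-10,-17,0],20],
    [-1,[-28.3,-48.7,0],30],
    [-1,[-28.3,-48.7,0],36],
    [-1,[-28.3,-48.7,0],36],
    [-1,[-28.3,-48.7,0],36],
    [-1,[-28.3,-48.7,0],36],
    [-1,[-28.3,-48.7,0],36],
    [-1,[-28.3,-48.7,0],36],
    [-1,[-28.3,-48.7,0],36],
    [-1,[-28.3,-48.7,0],36],
    [-1,[-28.3,-48.7,0],36],
    [-1,[-28.3,-48.7,0],36],
    [-1,[-28.3,-48.7,0],36],
  ],
)

```text
time: 1.9
eef_pos: [588.2, -88.8, 404.5]
ee_rot: [[-0.165, -0.986, -0.0], [-0.986, 0.165, 0.001], [-0.001, 0.001, -1.0]]
wrist_force: [-0.2, -0.2, 0.2]
finger_gap: 0.1
```

```bash
python3 - <<'E'
from h import *
import pickle
c=ctrl.capture("wrist");c={k:np.array(v) for k,v in c.items()};pickle.dump(c,open("w1.pkl","wb"));cv2.imwrite("pics/w1.png",np.clip(c["color"]*1.3,0,255).astype(np.uint8))
s=ctrl.get_state();print(s["time"],s["eef_pos"],s["ee_rot"].round(3),s["wrist_force"],s["finger_gap"])
d=pickle.load(open("scene.pkl","rb"));print(ray(d,[[396,232]],0))
E
```

```text
1.95 [588.23104057 -88.52852165 404.5485769 ] [[-0.165 -0.986 -0.   ]
 [-0.986  0.165  0.001]
 [-0.001  0.    -1.   ]] [-0.27898427 -0.26656343  0.41455958] -0.12940495950951328
[[ 6.77119781e+02  2.46662572e+02 -1.13686838e-13]]
```

View pics/w1.png

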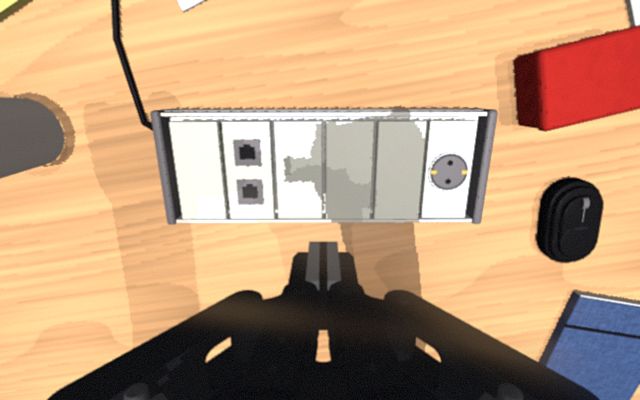

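The wrist picture shows the plates between v≈121 and 219. Left to right they are a cover (u 170–223), data, covers (274–323, 326–374, 376–426) and power. Up in the picture is +x and left is +y.

```bash
python3 - <<'E'
from h import *
import pickle
c=pickle.load(open("w1.pkl","rb"))
P=ray(c,[[170,121],[220,121],[226,218],[178,218],[273,121],[323,121],[323,219],[275,219],[376,121],[427,121],[421,219],[374,219],[300,170],[349.5,170],[400,170],[199,170]],57)
print(P.round(1)[:,:2].tolist())
A=P[0:4].mean(0);B=P[4:8].mean(0);D=P[8:12].mean(0)
print(A,B,D,np.linalg.norm(A-D),np.linalg.norm(A-B),np.degrees(np.arctan2(*(A-D)[:2])))
u=(A-D)[:2]/np.linalg.norm((A-D)[:2]);e=np.array([u[1],-u[0]])
C0=(A[:2]-125*u+B[:2]-25*u+D[:2]+75*u)/3
print("C0",C0,u,e, [np.linalg.norm(P[i]-P[j]).round(1) for i,j in((0,1),(1,2),(4,7),(9,10),(8,9))])
for s in(-75,-25,25,125): print(s,(C0+u*s).round(1),(C0+u*s-38*e).round(1))
E
```

```text
[[663.6, 45.6], [655.7, -1.4], [558.8, 17.8], [567.0, 67.2], [647.4, -51.1], [639.7, -98.0], [541.2, -81.7], [549.4, -32.4], [631.4, -147.7], [623.6, -195.6], [524.5, -182.5], [532.5, -134.1], [596.4, -67.7], [588.4, -116.2], [580.2, -165.7], [612.9, 31.4]]
[611.28560888  32.29283402  57.        ] [594.43895019 -65.80339949  57.        ] [ 578.01584893 -164.97494703   57.        ] 200.05362872675892 99.53231101826562 9.573006843455989
C0 [590.42253084 -90.81369989] [0.16630421 0.9860745 ] [ 0.9860745  -0.16630421] [np.float64(47.7), np.float64(98.8), np.float64(99.8), np.float64(99.9), np.float64(48.5)]
-75 [ 577.9 -164.8] [ 540.5 -158.4]
-25 [ 586.3 -115.5] [ 548.8 -109.1]
25 [594.6 -66.2] [557.1 -59.8]
125 [611.2  32.4] [573.7  38.8]
```

>>> drive_tool(
  moves=[
    [-1,[-2.3,3.55,0],0],
    [-1,[-2.3,3.55,0],0],
    [-1,[-2.3,3.55,6],0],
    [-1,[-2.3,3.55,12],0],
    [-1,[-2.3,3.55,16.5],0],
    [-1,[-2.3,3.55,16.5],0],
    [-1,[-2.3,3.55,16.5],0],
    [-1,[-2.3,3.55,16.5],0],
  ],
)

```text
time: 2.95
eef_pos: [558.0, -60.0, 241.9]
ee_rot: [[-0.165, -0.986, 0.004], [-0.986, 0.165, 0.001], [-0.001, -0.003, -1.0]]
wrist_force: [1.0, -0.5, 0.4]
finger_gap: -0.1
```

```bash
cat > look.py <<'E'
from h import *
import sys,pickle
c=ctrl.capture("wrist");pickle.dump(c,open(sys.argv[1]+".pkl","wb"));cv2.imwrite(f"pics/{sys.argv[1]}.png",np.clip(c["color"]*1.2,0,255).astype(np.uint8))
s=ctrl.get_state();C=np.array([590.42,-90.81]);u=np.array([.1663,.98607]);e=np.array([.98607,-.1663])
d=s["eef_pos"][:2]-C;print("t",s["time"],"e,u",(d@e).round(2),(d@u).round(2),"tip z",s["eef_pos"][2]-173,"F",s["wrist_force"].round(2))
E
python3 look.py w2
```

```text
t 3.0 e,u -37.3 24.94 tip z 68.68850845864861 F [ 0.73 -0.71 -0.39]
```

View pics/w2.png

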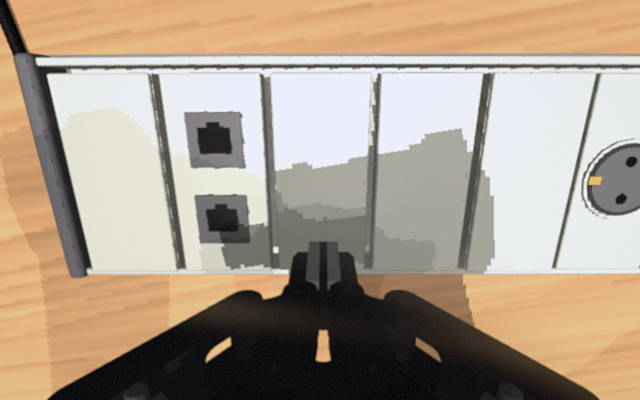

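The fingertips at (323,250) are over the near end of the slot +25 plate (u 270–375). I'll lower them in small steps.

>>> drive_tool(
  moves=[
    [-1,[0,0,0.4],0],
    [-1,[0,0,0.9],0],
    [-1,[0,0,0.9],0],
    [-1,[0,0,0.9],0],
  ],
)

```text
time: 3.5
eef_pos: [557.8, -60.0, 232.6]
ee_rot: [[-0.165, -0.986, 0.003], [-0.986, 0.165, 0.001], [-0.001, -0.003, -1.0]]
wrist_force: [-0.1, 0.3, 0.0]
finger_gap: -0.2
```

>>> drive_tool(
  moves=[
    [-1,[0,0,0.1],0],
    [-1,[0,0,0.1],0],
    [-1,[0,0,0.1],0],
  ],
)

```text
time: 3.88
eef_pos: [557.8, -60.0, 231.6]
ee_rot: [[-0.165, -0.986, 0.003], [-0.986, 0.165, 0.001], [-0.001, -0.003, -1.0]]
wrist_force: [0.1, -0.2, -1.0]
finger_gap: 0.3
```

>>> drive_tool(
  moves=[
    [-1,[0,0,0.1],0],
    [-1,[0,0,0.1],0],
    [-1,[0,0,0.1],0],
  ],
)

```text
time: 4.25
eef_pos: [557.8, -59.9, 230.6]
ee_rot: [[-0.165, -0.986, 0.003], [-0.986, 0.165, 0.001], [-0.001, -0.003, -1.0]]
wrist_force: [-0.7, 0.3, -0.2]
finger_gap: -0.1
```

>>> drive_tool(
  moves=[
    [-1,[0,0,0.1],0],
    [-1,[0,0,0.1],0],
    [-1,[0,0,0.1],0],
  ],
)

```text
time: 4.62
eef_pos: [557.8, -59.9, 229.5]
ee_rot: [[-0.165, -0.986, 0.003], [-0.986, 0.165, 0.001], [-0.001, -0.003, -1.0]]
wrist_force: [-0.6, -0.1, 0.5]
finger_gap: 0.1
```

>>> drive_tool(
  moves=[
    [-1,[0,0,0.1],0],
    [-1,[0,0,0.1],0],
    [-1,[0,0,0.1],0],
  ],
)

```text
time: 5.0
eef_pos: [557.8, -59.9, 228.5]
ee_rot: [[-0.165, -0.986, 0.003], [-0.986, 0.165, 0.001], [-0.001, -0.003, -1.0]]
wrist_force: [-0.2, -0.1, 0.9]
finger_gap: -0.2
```

>>> drive_tool(
  moves=[
    [-1,[0,0,0.1],0],
    [-1,[0,0,0.1],0],
    [-1,[0,0,0.1],0],
  ],
)

```text
time: 5.38
eef_pos: [557.8, -60.0, 227.5]
ee_rot: [[-0.165, -0.986, 0.003], [-0.986, 0.165, 0.001], [-0.001, -0.003, -1.0]]
wrist_force: [-0.1, 0.0, 0.6]
finger_gap: -0.2
```

```bash
python3 look.py w3
```

```text
t 5.425 e,u -37.31 24.99 tip z 54.51119276135498 F [-0.46 -0.58  0.51]
```

View pics/w3.png

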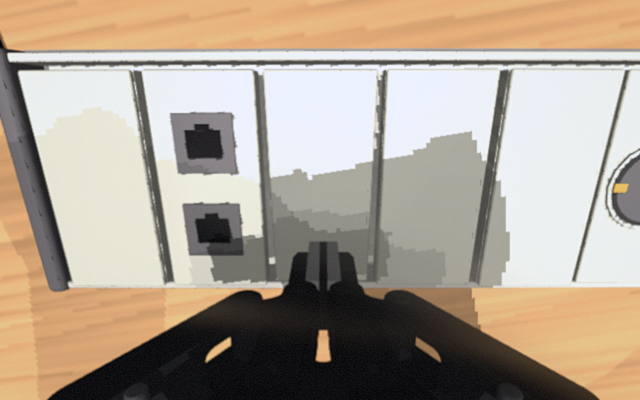

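>>> drive_tool(
  moves=[
    [-1,[0,0,0.1],0],
    [-1,[0,0,0.1],0],
    [-1,[0,0,0.1],0],
  ],
)

```text
time: 5.8
eef_pos: [557.8, -59.9, 226.5]
ee_rot: [[-0.165, -0.986, 0.003], [-0.986, 0.165, 0.001], [-0.001, -0.003, -1.0]]
wrist_force: [-0.7, 0.4, 0.6]
finger_gap: -0.0
```

>>> drive_tool(
  moves=[
    [-1,[0,0,0.1],0],
    [-1,[0,0,0.1],0],
    [-1,[0,0,0.1],0],
  ],
)

```text
time: 6.18
eef_pos: [557.8, -59.9, 226.0]
ee_rot: [[-0.165, -0.986, 0.003], [-0.986, 0.165, 0.001], [-0.001, -0.003, -1.0]]
wrist_force: [-1.5, 0.8, 5.7]
finger_gap: -0.0
```

```bash
python3 look.py w4; python3 -c "
import pickle,cv2,numpy as np
o=[]
for n in('w2','w3','w4'):
    o.append(cv2.resize(pickle.load(open(n+'.pkl','rb'))['color'][40:100,230:500],None,fx=2.9,fy=2.9,interpolation=cv2.INTER_CUBIC))
cv2.imwrite('pics/c4.png',np.vstack(o))"
```

```text
t 6.225 e,u -37.26 25.03 tip z 52.97302068233756 F [-2.09  0.48  5.57]
```

View pics/c4.png

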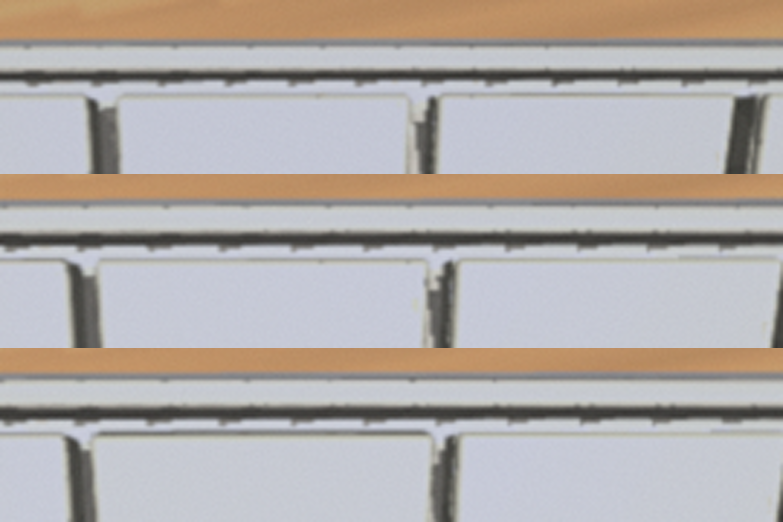

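The slot +25 plate's far edge rose and its outline widened once the near end was pressed, while its neighbours stayed put, and the force stayed under 1 N until the stop. So this plate rocks. I'll lift off, check it drops back level, and move over its middle.

>>> drive_tool(
  moves=[
    [-1,[0,0,-0.8],0],
    [-1,[0,0,-1.6],0],
    [-1,[0,-3.73,-1.6],0],
    [-1,[0,-3.73,-1.6],0],
    [-1,[0,-3.73,-1.6],0],
    [-1,[0,-3.73,-1.6],0],
  ],
)

```text
time: 6.98
eef_pos: [593.8, -66.0, 242.0]
ee_rot: [[-0.165, -0.986, 0.002], [-0.986, 0.165, 0.001], [-0.001, -0.002, -1.0]]
wrist_force: [0.4, 0.1, -0.1]
finger_gap: -0.2
```

```bash
python3 look.py w5
```

```text
t 7.025 e,u -0.64 25.08 tip z 69.08535877480901 F [ 0.64 -0.11 -0.07]
```

View pics/w5.png

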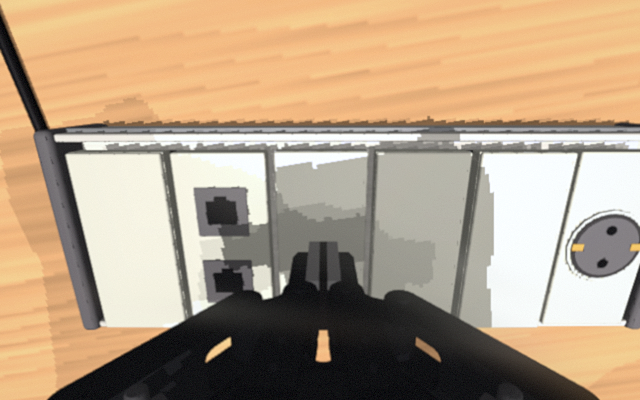

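The plate is back level and the fingertips (323,250) are over its middle. Now I'll press.

>>> drive_tool(
  moves=[
    [-1,[0,-0.06,0.5],0],
    [-1,[0,-0.06,1.0],0],
    [-1,[0,-0.06,1.3],0],
    [-1,[0,-0.06,1.3],0],
    [-1,[0,-0.06,1.3],0],
  ],
)

```text
time: 7.65
eef_pos: [594.6, -66.1, 228.9]
ee_rot: [[-0.165, -0.986, 0.002], [-0.986, 0.165, 0.001], [-0.001, -0.002, -1.0]]
wrist_force: [0.4, -0.8, 0.2]
finger_gap: -0.2
```

>>> drive_tool(
  moves=[
    [-1,[0,0,0.1],0],
    [-1,[0,0,0.15],0],
    [-1,[0,0,0.15],0],
    [-1,[0,0,0.15],0],
  ],
)

```text
time: 8.15
eef_pos: [594.6, -66.1, 228.5]
ee_rot: [[-0.165, -0.986, 0.003], [-0.986, 0.165, 0.0], [-0.001, -0.003, -1.0]]
wrist_force: [-3.9, 0.2, 10.8]
finger_gap: -0.1
```

>>> drive_tool(
  moves=[
    [-1,[0,0,0.05],0],
    [-1,[0,0,0.1],0],
    [-1,[0,0,0.1],0],
  ],
)

```text
time: 8.52
eef_pos: [594.6, -66.0, 228.4]
ee_rot: [[-0.165, -0.986, 0.003], [-0.986, 0.165, 0.0], [-0.001, -0.003, -1.0]]
wrist_force: [-4.5, -0.6, 10.5]
finger_gap: 0.1
```

>>> drive_tool(
  moves=[
    [-1,[0,0,0.1],0],
    [-1,[0,0,0.15],0],
    [-1,[0,0,0.2],0],
    [-1,[0,0,0.2],0],
  ],
)

```text
time: 9.02
eef_pos: [594.6, -66.0, 227.5]
ee_rot: [[-0.165, -0.986, 0.003], [-0.986, 0.165, 0.0], [-0.001, -0.003, -1.0]]
wrist_force: [-4.2, 0.6, 12.0]
finger_gap: 0.4
```

Yielding at about 12–13 N. I'll follow it down to the stop.

>>> drive_tool(
  moves=[
    [-1,[0,0,0.15],0],
    [-1,[0,0,0.25],0],
    [-1,[0,0,0.35],0],
    [-1,[0,0,0.45],0],
    [-1,[0,0,0.55],0],
    [-1,[0,0,0.6],0],
    [-1,[0,0,0.6],0],
    [-1,[0,0,0.6],0],
  ],
)

```text
time: 10.02
eef_pos: [594.5, -66.0, 223.9]
ee_rot: [[-0.165, -0.986, 0.004], [-0.986, 0.165, -0.0], [-0.0, -0.004, -1.0]]
wrist_force: [-9.2, 0.3, 24.6]
finger_gap: -0.0
```

>>> drive_tool(
  moves=[
    [-1,[0,0,0.2],0],
    [-1,[0,0,0.3],0],
    [-1,[0,0,0.3],0],
    [-1,[0,0,0.3],0],
  ],
)

```text
time: 10.52
eef_pos: [594.4, -65.8, 223.9]
ee_rot: [[-0.165, -0.986, 0.004], [-0.986, 0.165, -0.001], [-0.0, -0.005, -1.0]]
wrist_force: [-11.5, 1.0, 29.0]
finger_gap: 0.0
```

>>> drive_tool(
  moves=[
    [-1,[0,0,-0.5],0],
    [-1,[0,0,-1.6],0],
    [-1,[0,3.8,-1.6],0],
    [-1,[0,3.8,-1.6],0],
    [-1,[0,3.8,-1.6],0],
    [-1,[0,3.8,-0.5],0],
    [-1,[0,3.8,-0.3],0],
    [-1,[0,3.8,-0.3],0],
    [-1,[0,3.8,-0.3],0],
  ],
)

```text
time: 11.65
eef_pos: [557.1, -59.6, 226.6]
ee_rot: [[-0.165, -0.986, 0.004], [-0.986, 0.165, -0.001], [-0.0, -0.004, -1.0]]
wrist_force: [-1.0, 0.8, 0.6]
finger_gap: -0.3
```

It came to a firm stop 4.7 mm lower. Now a light retest of both ends.

>>> drive_tool(
  moves=[
    [-1,[0,0,0.1],0],
    [-1,[0,0,0.2],0],
    [-1,[0,0,0.3],0],
    [-1,[0,0,0.3],0],
  ],
)

```text
time: 12.15
eef_pos: [557.1, -59.6, 224.0]
ee_rot: [[-0.165, -0.986, 0.005], [-0.986, 0.165, -0.001], [-0.0, -0.005, -1.0]]
wrist_force: [-1.8, -0.2, 5.0]
finger_gap: -0.2
```

```bash
python3 look.py w6
```

```text
t 12.2 e,u -38.04 25.23 tip z 51.01906435711126 F [-1.37 -0.04  4.99]
```

>>> drive_tool(
  moves=[
    [-1,[0,0,-1.0],0],
    [-1,[0,0,-1.6],0],
    [-1,[0,-7.6,-1.6],0],
    [-1,[0,-7.6,-1.6],0],
    [-1,[0,-7.6,-1.6],0],
    [-1,[0,-7.6,-0.5],0],
    [-1,[0,-7.6,-0.2],0],
    [-1,[0,-7.6,-0.1],0],
    [-1,[0,-7.6,0],0],
    [-1,[0,-7.6,0.02],0],
    [-1,[0,-7.6,0.02],0],
  ],
)

```text
time: 13.58
eef_pos: [632.1, -72.2, 224.3]
ee_rot: [[-0.165, -0.986, 0.005], [-0.986, 0.165, -0.001], [-0.0, -0.005, -1.0]]
wrist_force: [0.6, -0.1, -0.1]
finger_gap: 0.1
```

>>> drive_tool(
  moves=[
    [-1,[0,0,0.05],0],
    [-1,[0,0,0.1],0],
    [-1,[0,0,0.1],0],
  ],
)

```text
time: 13.95
eef_pos: [632.2, -72.2, 224.1]
ee_rot: [[-0.165, -0.986, 0.005], [-0.986, 0.165, -0.001], [-0.0, -0.005, -1.0]]
wrist_force: [-2.3, -0.1, 5.6]
finger_gap: 0.2
```

>>> drive_tool(
  moves=[
    [-1,[0,0,-2],0],
    [-1,[0,0,-6],0],
    [-1,[0,0,-12],0],
    [-1,[0,3,-15],0],
    [-1,[0,3,-15],0],
    [-1,[0,3,-15],0],
  ],
)

```text
time: 14.7
eef_pos: [601.8, -67.2, 374.2]
ee_rot: [[-0.165, -0.986, 0.006], [-0.986, 0.165, -0.001], [-0.0, -0.006, -1.0]]
wrist_force: [0.4, -0.6, -0.4]
finger_gap: 0.1
```

```bash
python3 look.py w7
```

```text
t 14.75 e,u 7.38 25.14 tip z 200.40111172370763 F [0.07 0.59 0.07]
```

View pics/w7.png

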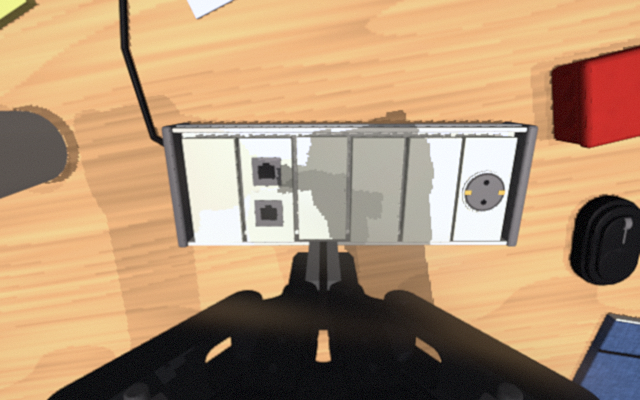

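The slot +25 plate (u 297–350) lies level in its place, and the pot, mouse and tin have not moved. Both ends and the middle stop the fingertips at TCP z 223.9–224.1.

```bash
python3 -c "
from cell import ctrl
print(ctrl.sign_off())"
```

```text
the job is handed in; nothing more can be done
None
```

The loose plate was the blank in slot y = +25, the one beside the data outlet. It is now pressed home, and the job is handed in at about 15 s of the 51 s allowed.

- **Finding it:** it was the first plate I tested. Pressing its near end, the fingertip sank about 2.6 mm at under 1 N and its far edge rose visibly. When I let go, it dropped back level. The other three blanks were not tested, since the search could stop there.
- **Pressing it home:** I pressed straight down over its middle. The stud yielded at about 12 N and the plate came down about 4.7 mm (5 mm expected) to a firm stop. I held it there at up to 29 N.
- **Last checks:** light presses of about 5 N, 38 mm out at each end, met firm support. Both ends and the middle stopped at TCP heights of 223.9 to 224.1 mm, so the plate is level and no longer rocks. The last picture showed the pot, mouse and tin still in place, and the gripper was about 15 cm clear of the plates.

No check failed. The tip heights from the wrist pose could be off by up to about 1 mm.

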